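Park the teapot on the play hob's warming plate

ROBOT

A 6-joint arm with a two-finger parallel gripper is mounted at the origin on the work surface. World frame = base frame: x ahead of the robot, y to its left, z up, the work surface at z = 0. Lengths are in m, angles in rad, forces in N, time in s.
With the tool pointing down it reaches from about 0.375 to 0.975 m from the base axis. Payload 3.8 kg.
Tool frame: the origin (TCP) lies on the centre line of the jaws, within the pads' length; the fingertips stand 11 mm ahead of it and the grasp point (between the pads) lies 8 mm behind it; z points along the fingers, y is the line along which they close (so a half turn about z gives the same grasp; the last joint's range is limited). The gripper opens to 88 mm and grips with 3 to 60 N. Pads are 18 mm wide; open, the fingers measure 123 mm over their backs; the gripper's body (75 mm by 187 mm) begins 45 mm behind the grasp point.
Start: joints at [-1.215, 0.264, 1.604, -0, 1.274, -0.037], TCP at [0.258, -0.624, 0.25] pointing down, gripper open.
Joint ranges: [-2.63, 2.63], [-0.94, 2.18], [0.31, 2.57], [-1.31, 4.45], [0, 2.66], [-2.55, 2.55]. Speed limits (rad/s): [2.57, 2.57, 3.14, 3.14, 3.14, 3.14].

INTERFACE

Orientations are given as a unit quaternion [x, y, z, w].
In Python, from station import r gives the robot as it stands.
- The arm moves only by the tool arm_command, never from a script. Its argument "increments" is one flat list of numbers, 7 for each row, row after row: the shift along the tool's x, y, z in units of 0.025 m (1.0 is 0.025 m), then the turn, a rotation vector about the tool's x, y, z in units of 0.08 rad (1.0 is 0.08 rad), then the opening, from 0 (shut) to 1 (fully open). A call has 1 to 12 rows; each row shifts and turns the commanded pose from where the row before left it, along the tool's axes as they then stand; what a row does not reach is not made up. A row lasts 1/12 s, in which the tool goes at most 41.7 mm and 7.16 degrees, less where a joint would pass 70% of its speed; a pose out of reach is approached as far as the arm can. A call with a number of a shift or a turn outside -1 to 1 is refused whole. A call with a gripper value outside its range is refused whole. The fingers move at their own pace and stop on an object; "squeeze" is the grip in N (left out, the last holds). Time passes only in rows, so rows that do not move let the fingers close. It gives the time, the measured TCP pose, the force, the opening and the grip force at its end, in the units of the state.
- r.get_state(): the state, without advancing time (a new reading comes with each control period).
- r.grab_frame(name): name is "side" or "top"; returns a dict with "pixels" (420x560x3 uint8, red, green, blue), "z_map" (420x560 float32, m along the optical axis (not along the pixel's ray), 0 where there is no reading), "fov_y" (degrees; the focal length in pixels is half the picture's height over the tangent of half this angle, whatever the lens; pixels are square), "cx", "cy" (the principal point, pixels), "world_to_cam" (4x4, takes a point from world to camera coordinates). Camera axes: x right, y down, z forward; pixel columns grow to the right and rows downward; lengths in m; the calibration is good to about 2 mm. A picture is of the moment at which its call begins.
- r.sign_off(): hands the job in; it is judged then, once.
Trained networks look in a picture, given as the dict that the camera call returned (one of the last four; its "shot" number tells which), for a name from the list of things; names that differ only in an ending like _2 or _b are one class to them, and where a whole thing is asked for, a point or a joint stands for the part that bears it (a point fixed in the world has none). Each returns a list of dicts, best first, with "p" (0 to 1); they miss things now and then, are a little off and sometimes report something else, mostly with a low value. They report only what shows in the picture. A call takes as long as a camera call. They do not tell look-alikes from the thing itself.
- r.find_in(picture, name): "extent" ([centre column, centre row, width, height] as shares, 0 to 1, of the picture: columns of its width, rows of its height, round what is visible of it).
The state is a dict: "time": time; "joints": joint angles; "dq": joint speeds; "effort": joint torques, N m; "tcp_pos": TCP position; "tool_rot": TCP orientation; "force": force on the tool from outside, world axes, zero at the start; "wrist_torque": the same for the moment, N m; "opening": opening from 0.0 (shut) to 1.0 (fully open); "gripper_force": force on a finger pad.
Only numpy, scipy, OpenCV 4.12 (cv2) and the standard library are available. Lean on these libraries where they do the work, as an engineer would, in place of code of your own. Each camera call takes 0.05 s, during which the arm holds its last target. There are 200 camera calls.

TASK

On the wooden play hob, slide the teapot, without lifting it off the hob or tipping it, from the round plate across to the middle of the square plate and let go of it. Then take the hinged wooden bar that stands up at the back of the hob and swing it fully down between the two plates until it rests in its forked catch. Leave the other toys where they are.

Things in the scene. Friction and masses are not known exactly. Their poses are not given: they have to be found in the camera images.
- hob: Fixed wooden play hob, slab 220 (x) by 340 (y) by 40 mm high. Origin: centre of underside, z up; the -x edge is the front, nearer the robot. At y = 0 two ears 52 mm above the top (x = +85 mm) carry the bar's pivot, and a fork (x = -78 mm, 10 mm long, 33 mm wide, two prongs 50 mm above the top, 17 mm slot) is its catch. Between fork and ears the top is clear and flat.
- square_plate: Flat dark steel square, 80 by 80 mm, let flush into the hob's top: the warming plate, where the teapot must go. Origin: its centre at the level of the hob's top (40 mm above the table). It lies 90 mm left or right of the hob's middle line; which side varies.
- round_plate: Flat dark steel disc, 84 mm across, let flush into the hob's top on the other side of the middle line, same material: where the teapot starts. Origin: its centre at the level of the hob's top.
- teapot: Loose white ceramic toy teapot, about 0.22 kg. Origin: centre of its underside, z up. Round belly 62 mm across at 14 to 44 mm up (straight-sided there), foot 48 mm across, height 77 mm with the lid knob (18 mm across, one piece with the pot). Spout along +x to 57 mm from the centre, tip 58 mm high; loop handle along -x to 55 mm. Its y sides are clear for gripping.
- bar (a joint): Angle (rad) of the hinged wooden bar, 10 mm thick: 0 = level, down in the fork, at its stop; about 1.57 = upright at the back of the hob; grows as it opens, to 1.85. Starts at 1.57 to 1.78. It swings in the upright plane through the hob's middle line (y = 0). The hinge is stiff (about 0.15 N m): the bar stays where it is left.
- bar_grip (a point): Centre of the wooden grip at the free end: a short round drum 30 mm across and 28 mm long, its axis along the hob's y, flat ends to either side. It is 197 mm from the hinge. With the bar closed it hangs 2 mm beyond the hob's near edge, 75 mm above the table; upright it is about 272 mm above the table.
- bar_hinge (a point): Point on the bar's hinge axis, which runs along the hob's y; in the hob's frame at x = +85 mm, y = 0, z = 75 mm.
- dog: Bystander: loose black wooden dog figure, 145 mm long (x), 32 mm wide, 100 mm high, standing left of the hob. Origin under its centre.
- telephone: Bystander: loose red plastic toy telephone, 90 by 120 by 68 mm, right of the hob. Origin under its centre.
- mug: Bystander: loose ceramic toy mug, 52 mm across, 60 mm high, just behind the hob, right of its middle. Origin under its centre.
There are look-alikes about, which are no part of the job. What is shaped like the teapot but purple is not meant.

How it is judged:
On the way:
1. The teapot stands on the middle of the square plate, let go of, while the bar is still open (horizontal distance between teapot and square_plate below 0.015 m and z of teapot in the frame of hob below 0.044 m and angle between teapot's own z axis and vertical below 0.1 rad and linear speed of teapot below 0.02 m/s and contact force between the fingers and teapot below 0.1 N and value of joint bar above 0.9 rad), for 0.2 s.
At the end, for the whole second after the job is handed in: The teapot stands upright and at rest on the hob with its centre within 15 mm of the square plate's centre, and the bar is down in its fork (within 0.06 rad of its stop) and still (horizontal distance between teapot and square_plate below 0.015 m and z of teapot in the frame of hob below 0.044 m and angle between teapot's own z axis and vertical below 0.1 rad and linear speed of teapot below 0.02 m/s and value of joint bar below 0.06 rad and velocity of joint bar between -0.05 and 0.05 rad/s); the robot touches nothing.
It fails at once if the teapot is lifted more than 8 mm off the hob's top (z of teapot in the frame of hob above 0.048 m).
It fails at once if the teapot is tipped by more than 0.3 rad (angle between teapot's own z axis and vertical above 0.3 rad).
It fails at once if another toy is moved more than 30 mm (distance of any of dog, telephone, mug from where it was at the start of the episode above 0.03 m).
It also fails if it takes over 54 s, if anything falls off the work surface, if the arm or the gripper's body presses on something with over 40 N, if the wrist force passes 120 N, or if a joint passes its speed limit or range.

## Working session

There is one attempt and no reset: what is moved stays moved. The work goes in short steps, Python scripts to look and compute and a tool call to move; the robot and the scene stay as the last step left them, time stands still between calls to the robot, and variables do not carry over. Pictures are saved under pics/ and viewed, at most 10 in all, crops included, and the job is handed in when it is done.

Besides the shell and the picture viewer there is one more tool, called after "Emit:" as name(argument=value, ...) on one line, values as JSON. arm_command: Moves the arm, as the interface text tells. Shifts and turns lie within -1 to 1; 1 stands for 0.025 m of shift or 0.08 rad of turn. Its arguments: {"type":"object","properties":{"increments":{"type":"array"},"squeeze":{"type":"number"}},"required":["increments"]}

```bash
ls; mkdir -p pics; cat > h.py <<'E'
import numpy as np, cv2
from station import r
def pts(f):
    H,W=f["z_map"].shape; fl=H/2/np.tan(np.radians(f["fov_y"])/2)
    v,u=np.mgrid[:H,:W]; z=f["z_map"]
    p=np.stack([(u-f["cx"])/fl*z,(v-f["cy"])/fl*z,z,np.ones_like(z)],-1)
    return (p@np.linalg.inv(f["world_to_cam"]).T)[...,:3]
E
python3 - <<'E'
from h import *
for n in("top","side"):
    f=r.grab_frame(n); P=pts(f)
    cv2.imwrite(f"pics/{n}0.png",f["pixels"][...,::-1]); np.savez(f"{n}0.npz",P=P,rgb=f["pixels"])
    for o in("hob","square_plate","round_plate","teapot","bar_grip","dog","telephone","mug"):
        for d in r.find_in(f,o)[:2]:
            e=np.array(d["extent"])*[560,420,560,420]; c=P[int(e[1]),int(e[0])]
            print(n,o,round(d["p"],2),e.round(),c.round(3))
print(r.get_state())
E
```

```text
pics
top hob 0.59 [306. 192. 145. 136.] [ 0.596 -0.054  0.036]
top hob 0.16 [350. 143.  27.  33.] [ 0.721 -0.165  0.004]
top square_plate 0.72 [265. 211.  33.  36.] [0.555 0.045 0.039]
top round_plate 0.87 [339. 213.  27.  31.] [ 0.545 -0.12   0.091]
top teapot 0.84 [387. 294.  45.  27.] [ 0.361 -0.227  0.064]
top teapot 0.76 [345. 202.  27.  44.] [ 0.565 -0.132  0.116]
top bar_grip 0.82 [312. 148.  18.  47.] [ 0.708 -0.07   0.001]
top dog 0.82 [190. 200.  25.  60.] [0.578 0.214 0.066]
top telephone 0.63 [418. 198.  52.  48.] [ 0.58  -0.312  0.051]
top mug 0.96 [352. 143.  29.  35.] [ 0.718 -0.17   0.005]
side hob 0.89 [301. 185. 169. 212.] [ 0.594 -0.079  0.038]
side square_plate 0.59 [284. 231.  50.  40.] [0.563 0.048 0.04 ]
side round_plate 0.54 [326. 176.  39.  21.] [ 0.552 -0.111  0.058]
side teapot 0.61 [325. 161.  47.  37.] [ 0.555 -0.113  0.095]
side teapot 0.6 [282. 229.  57.  43.] [0.567 0.045 0.04 ]
side bar_grip 0.68 [257. 125.  33.  92.] [ 0.669 -0.042  0.197]
side dog 0.67 [231. 289.  73.  56.] [0.567 0.22  0.068]
side telephone 0.96 [353. 123.  44.  49.] [ 0.576 -0.3    0.051]
side mug 0.78 [269. 146.  24.  35.] [ 0.712 -0.142  0.047]
{'time': 0.9, 'joints': array([-1.21487943e+00,  2.63862042e-01,  1.60400415e+00,  6.66058825e-06,
        1.27369628e+00, -3.69251366e-02]), 'dq': array([-8.10586204e-04, -1.21295593e-03, -1.39074803e-03,  3.50624348e-05,
       -7.72293631e-04,  1.36878615e-03]), 'effort': array([ 6.37564676e-05, -5.02039111e+01, -3.57264125e+01,  7.30353571e-02,
        1.81240949e-02,  1.33607932e-05]), 'tcp_pos': array([ 0.25838302, -0.62358278,  0.24972908]), 'tool_rot': array([9.80771524e-01, 1.95159469e-01, 5.54107246e-06, 1.43957190e-05]), 'force': array([ 0.08090757,  1.17237274, -0.13410968]), 'wrist_torque': array([ 0.03024113,  0.0265598 , -0.00808359]), 'gripper_force': 0.0, 'opening': 0.9991413398766004}
```

```bash
sleep 0
python3 - <<'E'
import cv2,numpy as np
a=cv2.imread("pics/top0.png")[100:330,150:450]; cv2.imwrite("pics/tc.png",cv2.resize(a,None,fx=2.6,fy=2.6,interpolation=cv2.INTER_CUBIC))
a=cv2.imread("pics/side0.png")[60:340,180:420]; cv2.imwrite("pics/sc.png",cv2.resize(a,None,fx=2.1,fy=2.1,interpolation=cv2.INTER_CUBIC))
E
```

```text
(no output)
```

View pics/tc.png

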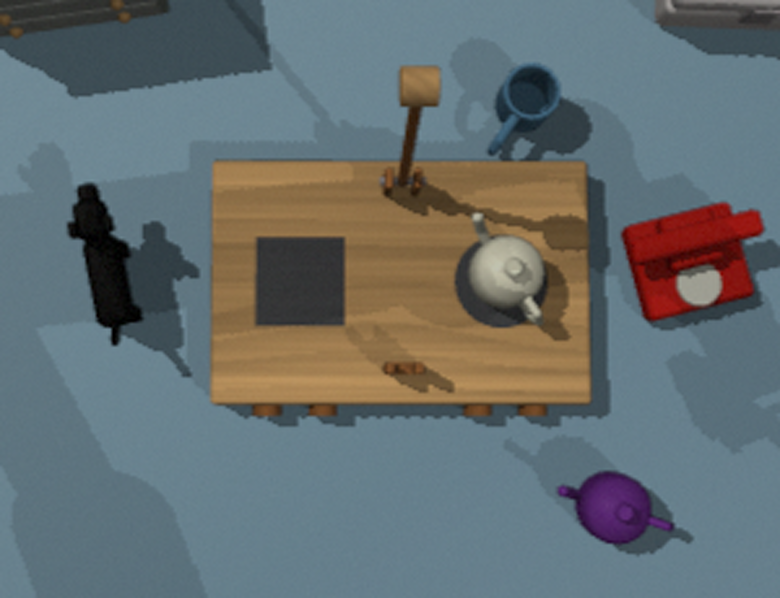

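View pics/sc.png

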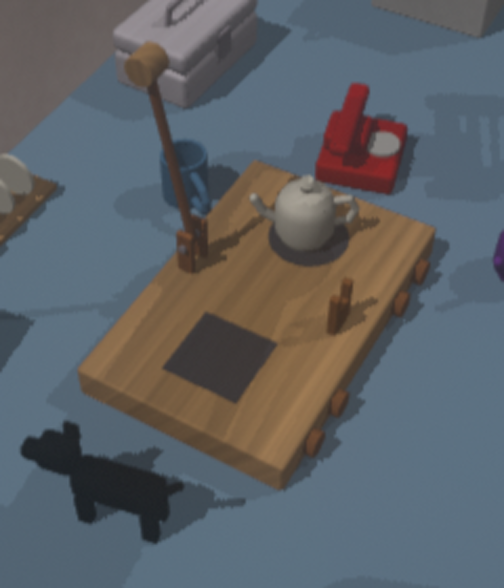

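The hob is nearly axis-aligned. The square plate is at crop (300,280), the white teapot on the round plate at (505,272), and the purple one is off the hob. The bar stands up and leans back, with its grip at (420,87).

```bash
cat > m.py <<'E'
from h import *
from scipy.optimize import least_squares
def circ(q):
    s=least_squares(lambda a:np.hypot(q[:,0]-a[0],q[:,1]-a[1])-a[2],[*q.mean(0)[:2],.03],loss="soft_l1",f_scale=.002); return s.x
def analyse(d,show=1):
    P,rgb=d["P"],d["rgb"].astype(int)
    hsv=cv2.cvtColor(d["rgb"],cv2.COLOR_RGB2HSV)
    X,Y,Z=P[...,0],P[...,1],P[...,2]
    roi=(X>.44)&(X<.69)&(Y>-.26)&(Y<.16)
    top=roi&(abs(Z-.04)<.006)
    n,l,st,_=cv2.connectedComponentsWithStats(top.astype(np.uint8)); k=1+st[1:,4].argmax()
    q=P[l==k]; print("hob z",np.median(q[:,2]),"rect",cv2.minAreaRect((q[:,:2]*1000).astype(np.float32)))
    dark=(l==k)&(hsv[...,1]<90)&(hsv[...,2]<80)&(Y>-.02)
    n,l2,st,_=cv2.connectedComponentsWithStats(dark.astype(np.uint8)); k2=1+st[1:,4].argmax()
    print("sq",cv2.minAreaRect((P[l2==k2][:,:2]*1000).astype(np.float32)))
    tp=roi&(Z>.055)&(Z<.125)&(hsv[...,1]<70)&(rgb.sum(-1)>240)
    b=P[tp&(Z<.084)&(Z>.054)]; print("belly",len(b),circ(b) if len(b)>20 else "")
    kn=P[tp&(Z>.109)]; print("knob",len(kn),kn.mean(0) if len(kn) else "")
    t=P[tp]; print("tp range",t.min(0),t.max(0))
    for lo in np.arange(.1,.3,.03):
        q=P[(Z>lo)&(Z<lo+.03)&(X>.6)&(X<.76)&(abs(Y+.04)<.07)]
        if len(q)>3: print("bar z%.2f"%lo,len(q),np.median(q,0).round(4),q.min(0).round(3),q.max(0).round(3))
E
python3 - <<'E'
from m import *
np.set_printoptions(precision=4,suppress=True)
for n in("top","side"): print(n);analyse(np.load(n+"0.npz"))
E
```

```text
top
hob z 0.03919662983634553 rect ((557.5879516601562, -48.16326904296875), (340.2409362792969, 220.27590942382812), 89.39486694335938)
sq ((560.68798828125, 42.790435791015625), (74.70684051513672, 77.22135162353516), 89.31861877441406)
belly 74 [ 0.5674 -0.1482  0.0405]
knob 54 [ 0.5639 -0.1377  0.1148]
tp range [ 0.5209 -0.1654  0.0559] [ 0.6467 -0.029   0.1201]
bar z0.10 21 [ 0.6484 -0.0479  0.1173] [ 0.645 -0.053  0.1  ] [ 0.655 -0.044  0.128]
bar z0.13 26 [ 0.6541 -0.0483  0.1444] [ 0.65  -0.054  0.13 ] [ 0.658 -0.044  0.159]
bar z0.16 28 [ 0.6599 -0.0475  0.1758] [ 0.656 -0.053  0.16 ] [ 0.666 -0.044  0.19 ]
bar z0.19 30 [ 0.6663 -0.0481  0.2062] [ 0.662 -0.053  0.191] [ 0.671 -0.044  0.22 ]
bar z0.22 22 [ 0.6709 -0.0484  0.2301] [ 0.668 -0.054  0.222] [ 0.673 -0.044  0.244]
bar z0.25 128 [ 0.6732 -0.0484  0.2765] [ 0.667 -0.063  0.265] [ 0.695 -0.035  0.28 ]
bar z0.28 122 [ 0.6816 -0.0479  0.2817] [ 0.671 -0.063  0.28 ] [ 0.691 -0.035  0.285]
side
hob z 0.0401863006723876 rect ((557.7865600585938, -45.159637451171875), (343.42669677734375, 225.31396484375), 89.404296875)
sq ((561.2702026367188, 44.6456298828125), (81.79885864257812, 79.25955200195312), 89.36367797851562)
belly 280 [ 0.5686 -0.1504  0.0444]
knob 47 [ 0.5645 -0.1336  0.1152]
tp range [ 0.5186 -0.162   0.0555] [ 0.654  -0.0261  0.1201]
bar z0.10 61 [ 0.6512 -0.044   0.1155] [ 0.646 -0.049  0.1  ] [ 0.658 -0.04   0.13 ]
bar z0.13 62 [ 0.657  -0.0439  0.1468] [ 0.652 -0.049  0.131] [ 0.665 -0.04   0.159]
bar z0.16 68 [ 0.6626 -0.0438  0.1753] [ 0.657 -0.05   0.161] [ 0.67  -0.041  0.189]
bar z0.19 73 [ 0.6687 -0.0436  0.2058] [ 0.663 -0.052  0.19 ] [ 0.677 -0.041  0.22 ]
bar z0.22 76 [ 0.6744 -0.0438  0.2355] [ 0.668 -0.051  0.221] [ 0.682 -0.04   0.25 ]
bar z0.25 228 [ 0.6751 -0.0347  0.2702] [ 0.667 -0.06   0.25 ] [ 0.697 -0.031  0.28 ]
bar z0.28 102 [ 0.6811 -0.0455  0.2821] [ 0.672 -0.062  0.28 ] [ 0.692 -0.033  0.285]
```

Emit:
arm_command(increments=[0,0,0,0,0,0.98,1,0,0,0,0,0,0.98,1,0,0,0,0,0,0.98,1,0,0,0,0,0,0.98,1,0,0,0,0,0,0.98,1,0.5,-0.8,0,0,0,0,1,0.6,-1,0,0,0,0,1,0.6,-1,0,0,0,0,1,0.6,-1,0,0,0,0,1,0.6,-1,0,0,0,0,1,0.6,-1,0,0,0,0,1,0.6,-1,0,0,0,0,1], squeeze=10)

```text
time: 1.9
tcp_pos: [0.3613, -0.4523, 0.2499]
tool_rot: [1.0, 0.0, 0.0, 0.0]
force: [0.2, 0.6, 0.4]
opening: 1.002
gripper_force: 0.0
```

Emit:
arm_command(increments=[0.6,-1,0,0,0,0,1,0.6,-1,0,0,0,0,1,0.6,-1,0,0,0,0,1,0.6,-1,0,0,0,0,1,0.6,-1,0,0,0,0,1,0.6,-1,0,0,0,0,1,0.6,-1,0,0,0,0,1,0.6,-1,0,0,0,0,1,0.6,-0.8,0,0,0,0,1,0.6,-0.8,0,0,0,0,1,0,0,0,0,0,0,1,0,0,0,0,0,0,1])

```text
time: 2.9
tcp_pos: [0.511, -0.2125, 0.2498]
tool_rot: [1.0, 0.002, -0.0, 0.0]
force: [0.3, -0.3, 0.2]
opening: 0.997
gripper_force: 0.0
```

Emit:
arm_command(increments=[0.53,-0.77,0,0,0,0,1,0.53,-0.77,0,0,0,0,1,0.53,-0.77,0,0,0,0,1,0.53,-0.77,0,0,0,0,1,0,0,0.9,0,0,0,1,0,0,0.9,0,0,0,1,0,0,0.9,0,0,0,1,0,0,0.9,0,0,0,1,0,0,0.4,0,0,0,1,0,0,0,0,0,0,1,0,0,0,0,0,0,1])

```text
time: 3.82
tcp_pos: [0.563, -0.1371, 0.1496]
tool_rot: [1.0, -0.0, -0.0, -0.0]
force: [1.4, 1.0, 0.6]
opening: 0.997
gripper_force: 0.0
```

```bash
python3 - <<'E'
from m import *
f=r.grab_frame("side"); P=pts(f); np.savez("side1.npz",P=P,rgb=f["pixels"])
cv2.imwrite("pics/s1.png",cv2.resize(f["pixels"][60:260,220:420,::-1],None,fx=2.8,fy=2.8)); print(r.get_state()["tcp_pos"])
E
```

```text
[ 0.56397723 -0.13719217  0.15077971]
```

View pics/s1.png

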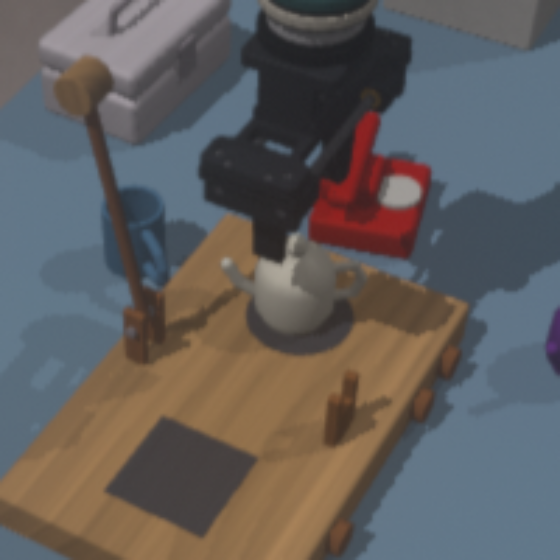

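The gripper is centred over the teapot, with the left finger at (270,235) clear of the belly. Next I descend and close gently.

Emit:
arm_command(increments=[0,0,0.7,0,0,0,1,0,0,0.7,0,0,0,1,0,0,0.7,0,0,0,1,0,0,0.6,0,0,0,1,0,0,0.4,0,0,0,1,0,0,0,0,0,0,1,0,0,0,0,0,0,1])

```text
time: 4.45
tcp_pos: [0.5641, -0.1366, 0.0731]
tool_rot: [1.0, 0.0, 0.0, 0.0]
force: [-0.7, -0.2, -0.2]
opening: 1.002
gripper_force: 0.0
```

Emit:
arm_command(increments=[0,0,0,0,0,0,0.8,0,0,0,0,0,0,0.74,0,0,0,0,0,0,0.7,0,0,0,0,0,0,0.6,0,0,0,0,0,0,0.6,0,0,0,0,0,0,0.6,0,0,0,0,0,0,0.6,0,0,0,0,0,0,0.6], squeeze=6)

```text
time: 5.12
tcp_pos: [0.564, -0.1362, 0.0731]
tool_rot: [1.0, 0.0, 0.001, -0.0]
force: [0.6, 2.2, 6.3]
opening: 0.695
gripper_force: 6.0
```

Emit:
arm_command(increments=[0,-0.3,0,0,0,0,0.6,0,-0.6,0,0,0,0,0.6,0,-0.6,0,0,0,0,0.6,0,-0.6,0,0,0,0,0.6,0,-0.6,0,0,0,0,0.6,0,-0.6,0,0,0,0,0.6,0,0,0,0,0,0,0.6])

```text
time: 5.7
tcp_pos: [0.5643, -0.0519, 0.0731]
tool_rot: [1.0, 0.001, 0.001, -0.0]
force: [0.5, 3.9, 6.2]
opening: 0.702
gripper_force: 6.0
```

Emit:
arm_command(increments=[-0.04,-0.5,0,0,0,0,0.6,-0.04,-0.6,0,0,0,0,0.6,-0.04,-0.6,0,0,0,0,0.6,-0.04,-0.6,0,0,0,0,0.6,0,-0.6,0,0,0,0,0.6,0,-0.6,0,0,0,0,0.6,0,-0.3,0,0,0,0,0.6,0,0,0,0,0,0,0.6,0,0,0,0,0,0,0.6])

```text
time: 6.45
tcp_pos: [0.5599, 0.0424, 0.073]
tool_rot: [1.0, 0.001, 0.001, -0.001]
force: [-0.3, 2.3, 5.5]
opening: 0.699
gripper_force: 6.0
```

```bash
python3 - <<'E'
from m import *
f=r.grab_frame("side"); P=pts(f); np.savez("side2.npz",P=P,rgb=f["pixels"])
cv2.imwrite("pics/s2.png",cv2.resize(f["pixels"][60:300,200:420,::-1],None,fx=2.4,fy=2.4)); print(r.get_state()["tcp_pos"])
E
```

```text
[0.55991205 0.04242724 0.07299943]
```

View pics/s2.png

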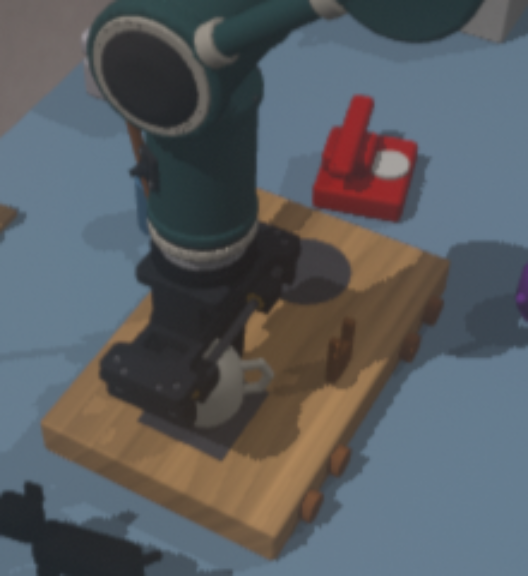

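Emit:
arm_command(increments=[0,0,0,0,0,0,0.72,0,0,0,0,0,0,0.8,0,0,0,0,0,0,1,0,0,0,0,0,0,1,0,0,0,0,0,0,1,0,0,-0.3,0,0,0,1,0,0,-0.6,0,0,0,1,0,0,-0.8,0,0,0,1,0,0,-0.8,0,0,0,1,0,0,-0.8,0,0,0,1,0,0,-0.8,0,0,0,1,0,0,-0.8,0,0,0,1])

```text
time: 7.5
tcp_pos: [0.5592, 0.041, 0.1963]
tool_rot: [1.0, 0.0, 0.0, 0.0]
force: [0.2, 0.8, 0.8]
opening: 1.001
gripper_force: 0.0
```

Emit:
arm_command(increments=[-0.5,0,-1,0,0,0,1,-1,0,-1,0,0,0,1,-1,0,-1,0,0,0,1,-1,0,-1,0,0,0,1,-1,0,-1,0,0,0,1,0,0,0,0,0,0,1])

```text
time: 8.0
tcp_pos: [0.446, 0.0412, 0.3263]
tool_rot: [1.0, 0.0, 0.004, -0.0]
force: [0.9, -0.3, 1.0]
opening: 1.006
gripper_force: 0.0
```

```bash
python3 - <<'E'
from m import *
np.set_printoptions(precision=4,suppress=True)
for n in("top","side"):
    f=r.grab_frame(n); P=pts(f); print(n); analyse(dict(P=P,rgb=f["pixels"]))
    cv2.imwrite(f"pics/{n}3.png",cv2.resize(f["pixels"][60:340,150:430,::-1],None,fx=2,fy=2))
print(r.get_state()["tcp_pos"],r.get_state()["joints"])
E
```

```text
top
hob z 0.039270605289893235 rect ((558.6727905273438, -48.10780334472656), (339.95306396484375, 218.48243713378906), 89.35871887207031)
sq ((559.8148193359375, 51.04181671142578), (58.227787017822266, 75.2495346069336), 89.61446380615234)
belly 63 [ 0.5804 -0.0079  0.069 ]
knob 52 [0.5597 0.0388 0.1151]
tp range [ 0.5135 -0.0679  0.0621] [0.6466 0.0701 0.1193]
bar z0.10 23 [ 0.6485 -0.0483  0.1182] [ 0.645 -0.054  0.101] [ 0.654 -0.044  0.13 ]
bar z0.13 25 [ 0.6544 -0.0477  0.1471] [ 0.65  -0.054  0.131] [ 0.659 -0.044  0.159]
bar z0.16 27 [ 0.6602 -0.0478  0.1771] [ 0.657 -0.053  0.162] [ 0.665 -0.044  0.19 ]
bar z0.19 26 [ 0.6658 -0.0488  0.2051] [ 0.662 -0.054  0.192] [ 0.669 -0.044  0.219]
bar z0.22 23 [ 0.671  -0.0483  0.2305] [ 0.668 -0.054  0.22 ] [ 0.673 -0.044  0.241]
bar z0.25 120 [ 0.6723 -0.0482  0.2771] [ 0.667 -0.063  0.268] [ 0.695 -0.035  0.28 ]
bar z0.28 129 [ 0.6814 -0.0495  0.2816] [ 0.672 -0.063  0.28 ] [ 0.691 -0.035  0.286]
side
hob z 0.04018992953073641 rect ((560.0718994140625, -45.49932861328125), (343.2982177734375, 221.9634552001953), 89.42945861816406)

[... 193 characters left out ...]
0.055 ] [0.6553 0.0738 0.1198]
bar z0.10 57 [ 0.6507 -0.0436  0.1149] [ 0.644 -0.049  0.1  ] [ 0.656 -0.041  0.13 ]
bar z0.13 62 [ 0.6569 -0.0439  0.1454] [ 0.651 -0.05   0.131] [ 0.664 -0.04   0.159]
bar z0.16 68 [ 0.6623 -0.0439  0.1742] [ 0.657 -0.05   0.16 ] [ 0.671 -0.041  0.19 ]
bar z0.19 72 [ 0.6681 -0.0433  0.2053] [ 0.662 -0.049  0.19 ] [ 0.678 -0.04   0.22 ]
bar z0.22 76 [ 0.6739 -0.0439  0.2352] [ 0.669 -0.05   0.221] [ 0.683 -0.04   0.249]
bar z0.25 231 [ 0.6747 -0.0347  0.2707] [ 0.667 -0.06   0.25 ] [ 0.699 -0.03   0.28 ]
bar z0.28 100 [ 0.6813 -0.0451  0.2821] [ 0.67  -0.061  0.28 ] [ 0.692 -0.031  0.285]
[0.4472 0.041  0.3218] [ 0.0361 -0.2173  1.9645 -0.      1.3895  1.6061]
```

View pics/side3.png

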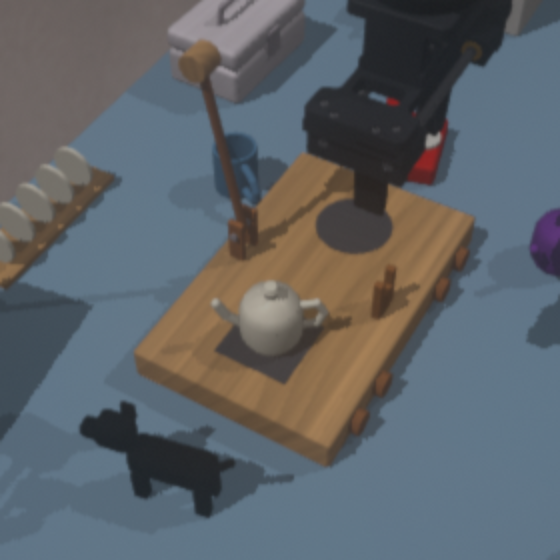

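The teapot stands centred on the square plate, with the knob within about 5 mm of its centre in both views, and has been let go. Next comes the bar: I'll grip the drum by its flat ends and follow the arc.

Emit:
arm_command(increments=[0.9,0.35,-0.4,0,0,0,1,0.9,0.35,-0.4,0,0,0,1,0.9,0.35,0,0,0,0,1,0.9,0.35,0,0,0,0,1,0.9,0.35,0,0,0,0,1,0.9,0.35,0,0,0,0,1,0.9,0.35,0,0,0,0,1,0.9,0.35,0,0,0,0,1,0.9,0.35,0,0,0,0,1,0.9,0.35,0,0,0,0,1,0.35,0,0,0,0,0,1,0,0,0,0,0,0,1])

```text
time: 9.1
tcp_pos: [0.6819, -0.0467, 0.3361]
tool_rot: [1.0, -0.0, -0.002, -0.0]
force: [-0.8, -0.6, -0.8]
opening: 1.001
gripper_force: 0.0
```

```bash
python3 - <<'E'
from h import *
s=r.get_state(); print(s["tcp_pos"],s["tool_rot"].round(3))
f=r.grab_frame("side"); cv2.imwrite("pics/s4.png",cv2.resize(f["pixels"][40:240,180:400,::-1],None,fx=2.5,fy=2.5))
E
```

```text
[ 0.68191739 -0.04665565  0.33611397] [ 1.    -0.    -0.002 -0.   ]
```

View pics/s4.png

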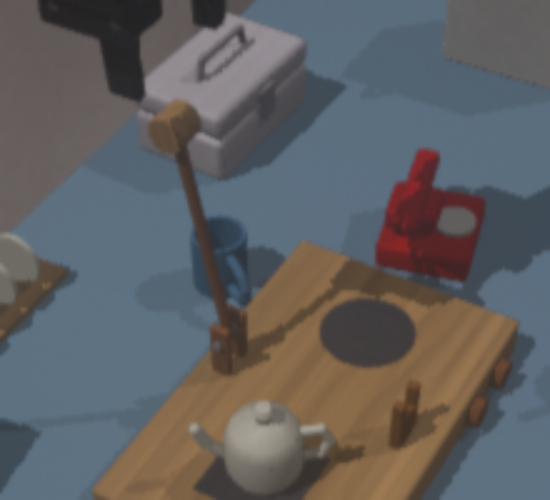

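The open fingers straddle the drum at (175,127) from above. I descend and grip it.

Emit:
arm_command(increments=[0,0,0.6,0,0,0,1,0,0,0.7,0,0,0,1,0,0,0.7,0,0,0,1,0,0,0.6,0,0,0,1,0,0,0.36,0,0,0,1,0,0,0,0,0,0,0.5,0,0,0,0,0,0,0.35,0,0,0,0,0,0,0.25,0,0,0,0,0,0,0.2,0,0,0,0,0,0,0.2,0,0,0,0,0,0,0.2,0,0,0,0,0,0,0.2], squeeze=15)

```text
time: 10.15
tcp_pos: [0.6809, -0.0463, 0.2664]
tool_rot: [1.0, 0.0, 0.001, 0.0]
force: [0.2, -0.3, -0.0]
opening: 0.498
gripper_force: 0.0
```

```bash
python3 - <<'E'
from h import *
s=r.get_state(); print(s["tcp_pos"],s["opening"],s["gripper_force"],s["force"])
# arc waypoints of the drum centre in tool units, relative rows
h=np.array([.643,.075]); t0=1.763
th=np.linspace(t0,0,25); p=np.c_[h[0]-.197*np.cos(th),h[1]+.197*np.sin(th)]
d=np.diff(p,axis=0)/.025
print(np.c_[d[:,0],-d[:,1]].round(2).tolist())
E
```

```text
[ 0.6809399  -0.04632265  0.26640098] 0.49787261021025614 0.0 [ 0.16328402 -0.25333348 -0.04237291]
[[-0.57, -0.09], [-0.58, -0.05], [-0.58, -0.0], [-0.58, 0.04], [-0.57, 0.08], [-0.57, 0.12], [-0.56, 0.16], [-0.54, 0.2], [-0.53, 0.24], [-0.51, 0.28], [-0.48, 0.32], [-0.46, 0.35], [-0.43, 0.38], [-0.4, 0.41], [-0.37, 0.44], [-0.34, 0.47], [-0.3, 0.49], [-0.27, 0.51], [-0.23, 0.53], [-0.19, 0.55], [-0.15, 0.56], [-0.11, 0.57], [-0.06, 0.58], [-0.02, 0.58]]
```

Emit:
arm_command(increments=[0,0,0.12,0,0,0,0.2,0,0,0,0,0,0,0.2,0,0,0,0,0,0,0.2,0,0,0,0,0,0,0.2,0,0,0,0,0,0,0.2,0,0,0,0,0,0,0.2,0,0,0,0,0,0,0.2,0,0,0,0,0,0,0.2])

```text
time: 10.82
tcp_pos: [0.6804, -0.0459, 0.2622]
tool_rot: [1.0, 0.0, -0.0, -0.0]
force: [-0.1, 2.1, -2.6]
opening: 0.317
gripper_force: 15.0
```

Gripped: 0.317 of 88 mm is 28 mm, the drum's length. I follow the arc.

Emit:
arm_command(increments=[-0.57,0,-0.09,0,0,0,0.2,-0.58,0,-0.05,0,0,0,0.2,-0.58,0,0,0,0,0,0.2,-0.58,0,0.04,0,0,0,0.2,-0.57,0,0.08,0,0,0,0.2,-0.57,0,0.12,0,0,0,0.2,-0.56,0,0.16,0,0,0,0.2,-0.54,0,0.2,0,0,0,0.2,0,0,0,0,0,0,0.2])

```text
time: 11.57
tcp_pos: [0.5648, -0.0447, 0.2499]
tool_rot: [1.0, 0.0, -0.001, -0.002]
force: [2.3, 6.4, -4.5]
opening: 0.318
gripper_force: 15.0
```

Emit:
arm_command(increments=[-0.53,0,0.24,0,0,0,0.2,-0.51,0,0.28,0,0,0,0.2,-0.48,0,0.32,0,0,0,0.2,-0.46,0,0.35,0,0,0,0.2,-0.43,0,0.38,0,0,0,0.2,-0.4,0,0.41,0,0,0,0.2,-0.37,0,0.44,0,0,0,0.2,-0.34,0,0.47,0,0,0,0.2,0,0,0,0,0,0,0.2])

```text
time: 12.32
tcp_pos: [0.4787, -0.0438, 0.1774]
tool_rot: [1.0, -0.0, 0.001, -0.003]
force: [4.9, 10.8, -3.9]
opening: 0.316
gripper_force: 15.0
```

Emit:
arm_command(increments=[-0.3,-0.04,0.49,0,0,0,0.2,-0.27,-0.04,0.51,0,0,0,0.2,-0.23,-0.04,0.53,0,0,0,0.2,-0.19,-0.03,0.55,0,0,0,0.2,-0.15,-0.02,0.56,0,0,0,0.2,-0.11,0,0.57,0,0,0,0.2,0,0,0,0,0,0,0.2])

```text
time: 12.9
tcp_pos: [0.4499, -0.0431, 0.0984]
tool_rot: [1.0, 0.0, 0.003, 0.001]
force: [3.7, -2.5, -1.5]
opening: 0.318
gripper_force: 15.0
```

Emit:
arm_command(increments=[-0.06,0,0.45,0,0,0,0.2,-0.03,0,0.4,0,0,0,0.2,-0.02,0,0.25,0,0,0,0.2,0,0,0.15,0,0,0,0.2,0,0,0.08,0,0,0,0.2,0,0,0,0,0,0,0.2,0,0,0,0,0,0,0.2])

```text
time: 13.48
tcp_pos: [0.4484, -0.0431, 0.0686]
tool_rot: [1.0, 0.0, 0.003, 0.001]
force: [-0.2, -1.0, 14.8]
opening: 0.316
gripper_force: 15.0
```

Emit:
arm_command(increments=[0,0,0,0,0,0,0.4,0,0,0,0,0,0,0.5,0,0,0,0,0,0,0.7,0,0,0,0,0,0,0.7,0,0,0,0,0,0,0.7,0,0,-0.3,0,0,0,0.7,0,0,-0.8,0,0,0,0.7,0,0,-1,0,0,0,0.7,0,0,-1,0,0,0,0.7,0,0,-1,0,0,0,0.7,0,0,-1,0,0,0,0.7,0,0,0,0,0,0,0.7])

```text
time: 14.48
tcp_pos: [0.4483, -0.0427, 0.1989]
tool_rot: [1.0, 0.0, 0.005, 0.001]
force: [0.8, 0.1, 0.5]
opening: 0.7
gripper_force: 0.0
```

Emit:
arm_command(increments=[0,1,-1,0,0,0,0.7,0,1,-1,0,0,0,0.7,0,1,-1,0,0,0,0.7,0,1,0,0,0,0,0.7,0,1,0,0,0,0,0.7,0,1,0,0,0,0,0.7,0,0,0,0,0,0,0.7,0,0,0,0,0,0,0.7])

```text
time: 15.15
tcp_pos: [0.4445, -0.1928, 0.2672]
tool_rot: [1.0, -0.001, -0.001, -0.001]
force: [-0.6, 0.3, 0.5]
opening: 0.701
gripper_force: 0.0
```

```bash
python3 - <<'E'
from m import *
np.set_printoptions(precision=4,suppress=True)
for n in("top","side"):
    f=r.grab_frame(n); P=pts(f); analyse(dict(P=P,rgb=f["pixels"]))
    X,Y,Z=P[...,0],P[...,1],P[...,2]
    for a in(.43,.50,.54,.58): 
        q=P[(X>a)&(X<a+.03)&(abs(Y+.047)<.006)&(Z>.05)&(Z<.13)]
        if len(q): print(n,"bar top at x",a,len(q),np.median(q[:,2]),q[:,2].max())
cv2.imwrite("pics/s5.png",cv2.resize(f["pixels"][60:340,150:430,::-1],None,fx=2,fy=2))
s=r.get_state(); print(s["tcp_pos"],s["force"],s["time"])
E
```

```text
hob z 0.03923408500476189 rect ((558.7440795898438, -48.192901611328125), (340.1875915527344, 218.3248748779297), 89.29389190673828)
sq ((559.7394409179688, 50.96613311767578), (58.1773681640625, 75.1198501586914), 89.53612518310547)
belly 63 [ 0.5814 -0.0121  0.0729]
knob 52 [0.5596 0.0387 0.1143]
tp range [ 0.5136 -0.0673  0.0614] [0.6469 0.0699 0.1223]
top bar top at x 0.43 72 0.0867472812659632 0.0931079253071565
top bar top at x 0.5 65 0.07792335342268797 0.08261697133128965
top bar top at x 0.54 66 0.0781078958882162 0.08389313860348646
top bar top at x 0.58 58 0.07831683386894406 0.08305654730968604
hob z 0.04008163271181364 rect ((560.6891479492188, 28.13153076171875), (195.32684326171875, 220.96353149414062), 88.9654769897461)
sq ((560.7828979492188, 45.60348129272461), (79.41142272949219, 77.6588363647461), 87.7786636352539)
belly 343 [0.5842 0.0048 0.0693]
knob 60 [0.5603 0.0436 0.1154]
tp range [ 0.5146 -0.0625  0.0551] [0.6549 0.0749 0.1205]
side bar top at x 0.43 72 0.0872488196977726 0.09236030770149184
side bar top at x 0.5 55 0.07918749346196752 0.08261675587258288
side bar top at x 0.54 58 0.07909241210919765 0.08225051585583565
side bar top at x 0.58 57 0.07900900822088275 0.08357976906530584
[ 0.4446 -0.1915  0.2672] [-0.676  -0.2168 -0.239 ] 15.25
```

View pics/s5.png

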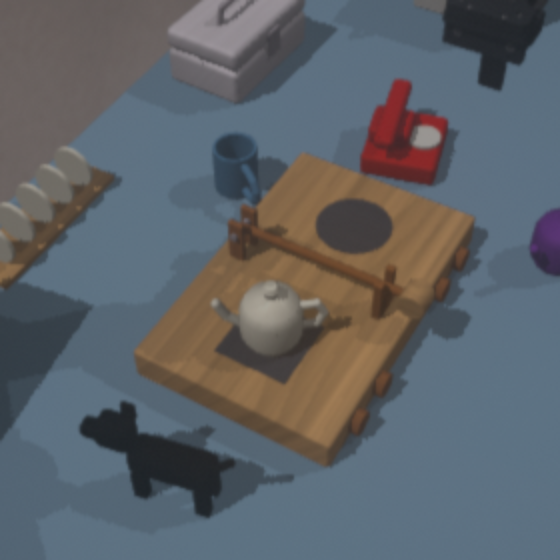

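The bar is level in its fork at (385,290), with its height flat along its length. The teapot is centred on the square plate at (270,320), the other toys haven't moved, and the arm is clear.

```bash
python3 -c "
from station import r
print(r.sign_off())"
```

```text
the job is handed in; nothing more can be done
None
```

I slid the teapot to the middle of the square plate and let go of it, then swung the bar down level into its fork; the last picture shows the other toys in place, and I've handed the job in after about 15 s of robot time, though sign-off returned no verdict.

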